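# Seat a press-on cap under the bench press

### The job

The capping press still stands with its lever down: lift the lever fully up so that the ram clears the feed track. Then push the amber bottle on the track along the guides, upright and without lifting it out, under the ram until it is home against the white stop, and pull the lever down until the ram has pressed the bottle's cap fully home. Leave the bottle standing there, let go of the lever, and disturb nothing else on the table.

Things in the scene. Friction and masses are not known exactly. Their poses are not given: they have to be found in the camera images.
- lever_capper: Dark green bench capping press, fixed, base 150 x 110 mm. Origin on the table; x from its front (lever side) to the column at the back, y along the feed track toward its open end, z up. Its head hangs over the track: y -20 to 20 mm, x -24 to 92 mm, z 190 to 240 mm (lever lugs at x 6 to 41 mm up to z 270 mm), so a hand upright behind the bottle meets it; one leaning back to +y does not.
- feed_track: Straight track across the press, fixed to it, same origin and axes. Steel deck, y -50 to 299 mm, 96 mm wide, top 22 mm above the table. Two aluminium guide strips 72 mm apart, 14 mm high, flare out over the last 45 mm at the open +y end. A white V-shaped stop, 30 mm high, closes the -y end just past the ram.
- ram_face (a point): Centre of the underside of the ram, a round piece of 40 mm diameter. With the lever fully up it is 124 mm above the deck, 6 mm above the proud cap of the bottle; it goes down 30 mm per radian of the lever.
- lever_capper_lever (a joint): Lever of the press, rad: 0 = fully up, grows as it is pulled down, at most 1.22. It stays where it is left (friction, some 6 N at the ball). The bottle passes under the ram only while this is below about 0.2. With the bottle home, the ram meets the cap at 0.20 and has it fully home at 0.47, a hard stop. Pressing the cap takes 10 to 15 N at the ball.
- lever_ball (a point): Centre of the black ball grip, 32 mm diameter, at the end of the lever, on the -x side of the press in its plane y = 0; about 318 mm above the table with the lever up. It moves on an arc of 126 mm radius about lever_pivot. It can be gripped from above across the press's y axis (the shank, 12 mm thick, runs from it toward the pivot), or pushed down.
- lever_pivot (a point): Pivot of the lever, in the plane y = 0 of the press; the hinge axis is the press's y axis. At lever 0 the ball lies 111 mm to the -x side of it and 60 mm above it; at angle a this offset is turned downward by a.
- nest (a point): Point on the deck, at the middle of the black round pad, straight below the ram, where the centre of the bottle's underside stands when the bottle is home against the stop (which lies to the -y side of the press).
- track_mouth (a point): Middle of the open end of the track, on the deck, 299 mm from nest along the press's +y axis.
- bottle_mid (a point): Amber bottle with a paper band and a white ribbed press-on cap, standing on the track: 68 mm diameter up to 75 mm height, then shoulder and neck; cap 46 mm in diameter. 118 mm tall with the cap proud, 110 mm with it home; about 0.3 kg. The point is on its axis, 55 mm above its underside; z is up. Pushed well above 50 mm over the deck it tips.
- cap (a joint): Travel of the bottle's cap down on its neck, m: 0 = standing 8 mm proud, 0.008 = fully home. It sticks where it is; moving it takes some 30 N straight down on it.
- steel_cup: Steel measuring cup, 65 mm diameter, 66 mm high, on the table to the left; origin under its centre. Bystander.
- dropper: Small white dropper bottle with a black tip, 21 mm diameter, 66 mm high; origin under its centre. Bystander.
- bottle_6: Brown bottle with a screw cap, 68 mm diameter, 118 mm high, standing on the table off the track; origin under its centre. Bystander.
- scraper: Flat beige scraper, 56 x 115 x 9 mm; origin under its centre. Bystander.
- cap_gold: Loose screw cap, 47 mm diameter, 19 mm high, lying on the table; origin under its centre. Bystander.

How it is judged:
By the outcome, as a careful person would: the job done as asked, in the order asked, and still so for the second after the job is handed in, with the robot touching nothing.
It also fails if it takes over 64 s, if anything falls off the work surface, if the arm or the gripper's body presses on something with over 40 N, if the wrist force passes 120 N, or if a joint passes its speed limit or range.

### The arm

A 6-joint arm with a two-finger parallel gripper is mounted at the origin on a cart in front of the work surface, level with it; the furniture and walls round the work are solid. World frame = base frame: x ahead of the robot, y to its left, z up, the work surface at z = 0. Lengths are in mm, angles in rad, forces in N, time in s.
With the tool pointing down it reaches from about 300 to 775 mm from the base axis. Payload 14.6 kg.
Tool frame: the origin (TCP) lies between the finger pads; the fingertips stand 22 mm ahead of it and the grasp point (between the pads) lies 3 mm ahead of it (manip.tcp_to_tips is the distance from the TCP to the fingertips, in mm); y points along the fingers, z is the direction in which the jaws open and shut, and the axes are right-handed (so a half turn about y gives the same grasp; the last joint's range is limited). The gripper opens to 94 mm and grips with 3 to 60 N. Pads are 16 mm wide; open, the fingers measure 119 mm over their backs; the gripper's body (75 mm by 177 mm) begins 78 mm behind the grasp point.
Start: joints at [1.216, 0.3, 1.521, -0, 1.321, -0.067], TCP at [156.111, 527.37, 227.446] pointing down, gripper open.
Joint ranges: [-3.03, 3.03], [-0.79, 2.21], [0.23, 2.52], [-1.04, 4.18], [0, 3.07], [-2.55, 2.55]. Speed limits (rad/s): [2.22, 2.22, 2.57, 3.14, 3.14, 3.14].

### API

Orientations are given as [roll, pitch, yaw] about the fixed x, y, z axes, in that order (R = Rz(yaw) Ry(pitch) Rx(roll)).
In Python, from cell import manip gives the robot as it stands.
- The arm moves only by the shell command python3 -m jog 'ROWS' [OPENING] [FORCE]. ROWS is JSON, one flat list of numbers, 6 for each row, row after row: the shift along the tool's x, y, z in mm, then the turn, a rotation vector about the tool's x, y, z in degrees. A call has 1 to 10 rows; each row is the pose to reach, as a shift and turn from the pose commanded when the call began, along the tool's axes at that moment; what a row does not reach only later rows make up. A row lasts 1/12 s, in which the tool goes at most 41.7 mm and 7.16 degrees, less where a joint would pass 70% of its speed; a pose out of reach is approached as far as the arm can. A call with a gripper value outside its range is refused whole. OPENING is the finger opening in mm, from 0 to 94, set as the call begins (- or left out, the last holds). The fingers move at their own pace and stop on an object; FORCE is the grip in N (left out, the last holds). Time passes only in rows, so rows that repeat a pose let the fingers close. It gives the time, the measured TCP pose, the force and the opening at its end, in the units of the state.
- manip.read_state(): the state, without advancing time (a new reading comes with each control period).
- manip.camera(name): name is "scene" or "top" or "wrist"; returns a dict with "img" (480x640x3 uint8, red, green, blue), "intrinsics" (3x3 intrinsics, pixels), "k1" (the pictures are not rectified: a ray, as slopes to the right and down, at radius r is drawn at 1 + k1 r^2 times it, then the intrinsics apply), "origin" and "orientation" of the camera in the world. Camera axes: x right, y down, z forward; pixel columns grow to the right and rows downward; lengths in mm; the calibration is good to about 2 mm. A picture is of the moment at which its call begins. There is no depth.
- manip.sign_off(): hands the job in, once; it reports no verdict.
Trained networks look in a picture, given as the dict that the camera call returned (one of the last four; its "shot" number tells which), for a name from the list of things; names that differ only in an ending like _2 or _b are one class to them, and where a whole thing is asked for, a point or a joint stands for the part that bears it (a point fixed in the world has none). Each returns a list of dicts, best first, with "score" (0 to 1); they miss things now and then, are a little off and sometimes report something else, mostly with a low value. They report only what shows in the picture. A call takes as long as a camera call.
- manip.masks_of(thing, picture): "pixels" (480x640 bool, what is visible of it) and "xy" ([column, row] in pixels, amid what is visible of it).
- manip.tip_of(thing, picture): "xy" ([column, row] in pixels: a listed point, or the origin of a listed thing).
The state is a dict: "clock": time; "joints": joint angles; "qd": joint speeds; "effort": joint torques, N m; "eef_pos": TCP position; "eef_rot": TCP orientation; "wrist_force": force on the tool from outside, world axes, zero at the start; "moment": the same for the moment, N m; "finger_gap": finger opening in mm.
Only numpy, scipy, OpenCV 4.12 (cv2) and the standard library are available. Lean on these libraries where they do the work, as an engineer would, in place of code of your own. Each camera call takes 0.05 s, during which the arm holds its last target.

## Working session

There is one attempt and no reset: what is moved stays moved. The work goes in short steps, Python scripts to look and compute and a shell command to move; the robot and the scene stay as the last step left them, time stands still between calls to the robot, and variables do not carry over. Pictures are saved under pics/ and viewed, and the job is handed in when it is done.

```bash
mkdir -p pics; ls; cat > h.py <<'E'
import numpy as np, cv2
from scipy.spatial.transform import Rotation as R
from cell import manip
def Rm(o):
    o=np.array(o)
    return o if o.shape==(3,3) else R.from_euler('xyz',o).as_matrix()
def ray(c,xy):
    K=np.array(c["intrinsics"]);p=np.array([(xy[0]-K[0,2])/K[0,0],(xy[1]-K[1,2])/K[1,1]])
    s=p.copy()
    for _ in range(50): s=p/(1+c["k1"]*(s@s))
    return np.array(c["origin"]),Rm(c["orientation"])@np.array([s[0],s[1],1.])
def onz(c,xy,z):
    o,d=ray(c,xy);return o+d*(z-o[2])/d[2]
def proj(c,P):
    K=np.array(c["intrinsics"]);q=Rm(c["orientation"]).T@(np.array(P)-np.array(c["origin"]));s=q[:2]/q[2]
    s=s*(1+c["k1"]*(s@s));return np.array([K[0,0]*s[0]+K[0,2],K[1,1]*s[1]+K[1,2]])
def tri(obs):
    A=np.zeros((3,3));b=np.zeros(3)
    for c,xy in obs:
        o,d=ray(c,xy);d/=np.linalg.norm(d);M=np.eye(3)-np.outer(d,d);A+=M;b+=M@o
    P=np.linalg.solve(A,b)
    return P,[np.round(proj(c,P)-xy,1) for c,xy in obs]
def save(c,n): cv2.imwrite(f"pics/{n}.png",np.ascontiguousarray(c["img"][:,:,::-1]))
E
python3 - <<'E'
from h import *
np.set_printoptions(precision=1,suppress=True)
s=manip.camera("scene");t=manip.camera("top")
save(s,"s0");save(t,"t0")
for n in ["lever_ball","lever_pivot","ram_face","nest","track_mouth","bottle_mid","lever_capper"]:
    o=[]
    for c in (s,t):
        r=manip.tip_of(n,c)
        if r: o.append((c,np.array(r[0]["xy"])));print(n,[(np.round(q["xy"],1),round(q["score"],2)) for q in r[:2]])
    if len(o)==2: print("   ",*tri(o))
print(manip.read_state())
for c in (s,t): print(c["origin"],c["orientation"],c["intrinsics"],c["k1"])
E
```

```text
pics
lever_ball [(array([460.2, 225.1]), 0.63)]
lever_ball [(array([434.8, 273.9]), 0.92)]
    [ 435.5 -248.   208.5] [array([-2.1, -0.2]), array([1.5, 1.2])]
lever_pivot [(array([448. , 166.9]), 0.92)]
lever_pivot [(array([456.1, 229.2]), 0.72), (array([326.1, 205.7]), 0.7)]
    [ 533.9 -278.7  279. ] [array([0.8, 0. ]), array([-0.6, -0.5])]
ram_face [(array([439.7, 214.8]), 0.76)]
ram_face [(array([439.1, 240.3]), 0.46)]
    [ 520.7 -282.8  106.8] [array([-0.8, -0.1]), array([0.6, 0.5])]
nest [(array([432.4, 232. ]), 0.94), (array([225.8, 350.9]), 0.33)]
nest [(array([429.7, 243.1]), 0.97), (array([430.2, 244.7]), 0.55)]
    [ 518.4 -273.9   37.6] [array([-1. , -0.1]), array([0.8, 0.6])]
track_mouth [(array([316. , 246.4]), 0.57)]
track_mouth [(array([325.7, 208.2]), 0.91), (array([440.5, 239.1]), 0.66)]
    [619.4  -0.3  49.3] [array([0.1, 0. ]), array([-0.1, -0. ])]
bottle_mid [(array([359.2, 231.7]), 0.78)]
bottle_mid [(array([366.5, 218. ]), 0.73)]
    [ 587.2 -103.    80.2] [array([0.5, 0.1]), array([-0.4, -0.3])]
lever_capper [(array([433.5, 239.8]), 0.87)]
lever_capper [(array([433.5, 247.5]), 0.79)]
    [ 512.2 -288.9   -6. ] [array([1.1, 0.1]), array([-0.8, -0.6])]
{'clock': 0.8, 'joints': array([ 1.2,  0.3,  1.5,  0. ,  1.3, -0.1]), 'qd': array([-0.,  0., -0., -0.,  0.,  0.]), 'effort': array([  0. , -53.2, -35.3,   0.1,   0. ,   0. ]), 'eef_pos': array([156.1, 527.4, 227.4]), 'eef_rot': array([-1.6,  0. , -0.3]), 'wrist_force': array([-0. ,  0.6,  0.3]), 'moment': array([ 0.,  0., -0.]), 'finger_gap': 94.24299829352307}
[  70.7  286.  1152. ] [-2.6  0.  -2.1] [[519.5   0.  320.4]
 [  0.  519.5 238.7]
 [  0.    0.    1. ]] -0.0584492116028374
[ 437.4   -0.5 1331. ] [-3.1  0.  -1.6] [[492.2   0.  318.5]
 [  0.  492.2 239.7]
 [  0.    0.    1. ]] -0.10403225821294536
```

View pics/s0.png

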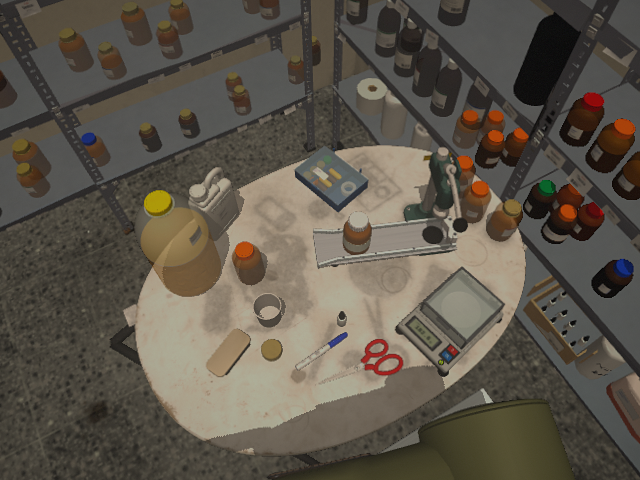

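View pics/t0.png

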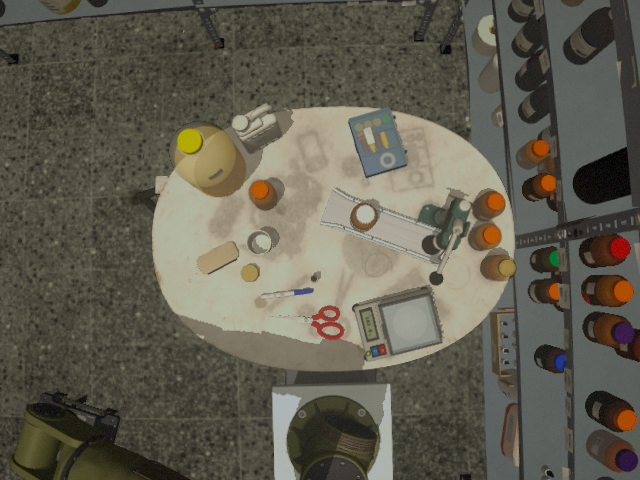

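The lever is down and reaches toward the robot, with the ball at top-view pixel (436,278). The bottle is mid-track at (365,217) and the mouth is at about (327,208). I'll fit the press pose jointly from all the detected points.

```bash
cat > fit.py <<'E'
from h import *
from scipy.optimize import least_squares
np.set_printoptions(precision=2,suppress=True)
def pts(p):
    x0,y0,th,a,px=p[:5]
    X=np.array([np.cos(th),np.sin(th),0]);Y=np.array([-np.sin(th),np.cos(th),0]);Z=np.array([0,0,1.]);O=np.array([x0,y0,0])
    b=np.deg2rad(28.4)-a
    piv=O+px*X+258*Z
    return dict(lever_capper=O,nest=O+22*Z,track_mouth=O+299*Y+22*Z,ram_face=O+(146-30*a)*Z,lever_pivot=piv,lever_ball=piv+126*(-np.cos(b)*X+np.sin(b)*Z),bottle_mid=O+p[5]*Y+p[6]*X+77*Z)
if __name__=="__main__":
    obs=[]
    for c in ("scene","top"):
        c=manip.camera(c)
        for n in ["lever_ball","lever_pivot","ram_face","nest","track_mouth","bottle_mid","lever_capper"]:
            for q in manip.tip_of(n,c)[:1]: obs.append((c,n,np.array(q["xy"]),q["score"]))
    C={}
    for o in obs: C[o[0]["shot"]]=o[0]
    f=lambda p:np.concatenate([(proj(c,pts(p)[n])-xy)*w for c,n,xy,w in obs]+[[(p[6])/4]])
    r=least_squares(f,[515,-277,-.35,.9,24,184,0],loss="soft_l1")
    print(r.x)
    for c,n,xy,w in obs: print(n,xy,w,proj(c,pts(r.x)[n])-xy)
    print({k:v.round(1) for k,v in pts(r.x).items()})
    np.save("p.npy",r.x)
    for k,c in C.items():
        im=np.ascontiguousarray(c["img"][:,:,::-1]).copy()
        im=cv2.resize(im,None,fx=3,fy=3,interpolation=cv2.INTER_CUBIC)
        th=r.x[2];X=np.array([np.cos(th),np.sin(th),0]);Y=np.array([-np.sin(th),np.cos(th),0]);O=np.array([r.x[0],r.x[1],22])
        for s in (-48,48):
            a,b=[tuple(np.int32(3*proj(c,O+s*X+t*Y)+1)) for t in (-50,299)];cv2.line(im,a,b,(0,0,255),1)
        for n,P in pts(r.x).items(): cv2.circle(im,tuple(np.int32(3*proj(c,P)+1)),4,(0,255,0),1)
        u,v=np.int32(3*proj(c,O+130*Y)); save({"img":im[max(0,v-260):v+260,u-340:u+340,::-1]},f"fit{k}")
        print(k)
E
python3 fit.py
```

```text
[ 518.82 -279.42   -0.38    0.76   22.2   191.95   -2.15]
lever_ball [458.9 223.1] 0.6 [1.23 2.  ]
lever_pivot [448.7 167.6] 0.82 [-0.06  1.97]
ram_face [439.8 212.4] 0.5 [-0.31 -0.22]
nest [441.6 211.4] 0.71 [-9.62 22.59]
track_mouth [315.3 247.5] 0.96 [-0.6   0.52]
bottle_mid [358.5 232.3] 0.83 [-0.02  0.11]
lever_capper [429.7 238.4] 0.78 [ 0.77 -0.04]
lever_ball [435.2 279.1] 0.61 [ 0.3  -0.03]
lever_pivot [454.4 229.2] 0.9 [ 2.56 -2.14]
ram_face [438.7 241. ] 0.61 [1.14 0.06]
nest [431.4 244.1] 0.78 [-0.11 -0.23]
track_mouth [324.2 205.6] 0.65 [ 2.04 -0.2 ]
bottle_mid [364.6 218.6] 0.58 [ 0.47 -1.26]
lever_capper [432.9 245. ] 0.65 [-3.3  -0.57]
{'lever_capper': array([ 518.8, -279.4,    0. ]), 'nest': array([ 518.8, -279.4,   22. ]), 'track_mouth': array([630.7,  -2.1,  22. ]), 'ram_face': array([ 518.8, -279.4,  123.1]), 'lever_pivot': array([ 539.4, -287.7,  258. ]), 'lever_ball': array([ 426.7, -242.3,  224.6]), 'bottle_mid': array([ 588.6, -100.6,   77. ])}
3
4
```

View pics/fit3.png

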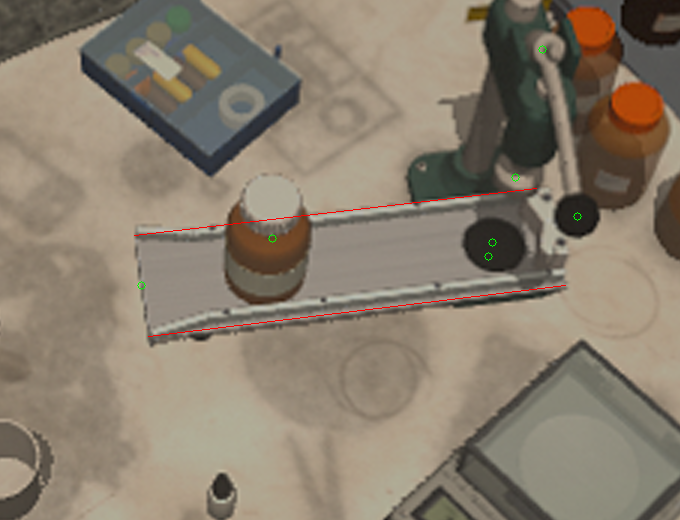

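View pics/fit4.png

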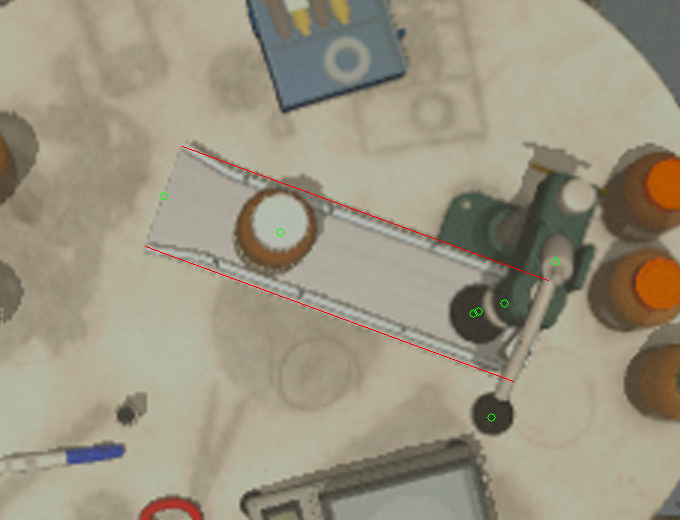

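The fit lines up with the track edges and the black pad: nest is at scene crop (492,242), and the ball at (577,216) in the scene crop and (491,415) in the top crop. I'll refine the ball position by blob centroid.

```bash
python3 - <<'E'
from h import *
np.set_printoptions(precision=2,suppress=True)
o=[]
for n,(u,v) in (("scene",(460,225)),("top",(435.5,278))):
    c=manip.camera(n);g=c["img"].max(2)
    m=np.zeros_like(g);m[int(v)-11:int(v)+12,int(u)-11:int(u)+12]=(g[int(v)-11:int(v)+12,int(u)-11:int(u)+12]<70)
    k,l,st,ce=cv2.connectedComponentsWithStats(m);i=1+np.argmax(st[1:,4]);
    (e,r)=cv2.minEnclosingCircle(np.argwhere(l==i)[:,::-1].astype(np.float32))
    print(n,st[i],ce[i],e,r)
    mk=manip.masks_of("lever_ball",c)
    for q in mk[:2]: print("mask",q["score"],q["xy"],q["pixels"].sum())
    o.append((c,ce[i]))
P,res=tri(o);print(P,res)
E
```

```text
scene [453 217  15  15 170] [460.01 224.46] (459.79998779296875, 224.1999969482422) 7.528704643249512
mask 0.78 [457.1, 203.8] 575
top [430 272  13  13 129] [435.74 278.11] (435.88372802734375, 277.7790832519531) 6.507120609283447
mask 0.93 [447.2, 258.3] 503
mask 0.64 [386.6, 228.6] 3452
[ 428.69 -243.36  223.55] [array([-0.1, -0. ]), array([0.1, 0.1])]
```

```bash
cat > go.py <<'E'
from fit import *
import sys
p=[518.8,-279.4,-0.383]
X=np.array([np.cos(p[2]),np.sin(p[2]),0]);Y=np.array([-np.sin(p[2]),np.cos(p[2]),0]);Z=np.array([0,0,1.]);O=np.array([p[0],p[1],0])
def Rt(lean=0):  # lean back to +Y by deg: tool y = down, leaning hand toward +Y
    B=np.column_stack([X,-Z,Y]); return R.from_rotvec(-np.deg2rad(lean)*X).as_matrix()@B
def rows(tcp,Rg=None):
    s=manip.read_state();R0=Rm(s["eef_rot"])
    d=R0.T@(np.array(tcp)-s["eef_pos"]); rv=np.rad2deg(R.from_matrix(R0.T@(R0 if Rg is None else Rg)).as_rotvec())
    print("shift",d.round(1),"turn",rv.round(2),"n",np.linalg.norm(d)/41.7,np.linalg.norm(rv)/7.16)
def pr(P): # press coords
    P=np.array(P)-O; return np.array([P@X,P@Y,P[2]])
def st():
    s=manip.read_state();R0=Rm(s["eef_rot"]);print("t",s["clock"],"tcp",s["eef_pos"],"press",pr(s["eef_pos"]),"F",s["wrist_force"],"gap",s["finger_gap"]);print("y",R0[:,1],"tips press",pr(s["eef_pos"]+22*R0[:,1]),"j",s["joints"])
E
python3 - <<'E'
from go import *
st();print(Rt(),Rt(30)[:,1])
rows([380,200,330],Rt());rows([428.7,-243.4,320],Rt())
E
```

```text
t 1.8 tcp [156.13 527.37 227.45] press [-637.89  612.79  227.45] F [-0.94  0.18  0.22] gap 93.78279085607996
y [ 0.  0. -1.] tips press [-637.89  612.79  205.45] j [ 1.22  0.3   1.52 -0.    1.32 -0.07]
[[ 0.93  0.    0.37]
 [-0.37  0.    0.93]
 [ 0.   -1.    0.  ]] [-0.19 -0.46 -0.87]
shift [ 307.6 -102.6 -250.3] turn [-0.    5.45  0.  ] n 9.82362182662744 0.7614885898712767
shift [ 480.2  -92.6 -661.7] turn [-0.    5.45  0.  ] n 19.730736495700555 0.7614885898712767
```

```bash
python3 -m jog '[40,-80,0,0,5.45,0, 300,-100,-245,0,5.45,0, 300,-100,-245,0,5.45,0, 300,-100,-245,0,5.45,0, 300,-100,-245,0,5.45,0, 300,-100,-245,0,5.45,0, 300,-100,-245,0,5.45,0, 300,-100,-245,0,5.45,0, 300,-100,-245,0,5.45,0, 300,-100,-245,0,5.45,0]' 70 25
python3 - <<'E'
from go import *
st();rows([428.7,-243.4,320],Rt())
E
```

```text
clock: 2.63
eef_pos: [373.0, 208.2, 327.5]
eef_rot: [-1.57, -0.0, -0.383]
wrist_force: [0.3, 0.5, 0.3]
finger_gap: 70.0
t 2.6333 tcp [372.98 208.17 327.53] press [-317.46  397.75  327.53] F [0.28 0.53 0.26] gap 70.04971736875517
y [ 0.  0. -1.] tips press [-317.45  397.76  305.53] j [ 0.42 -0.04  1.68  0.    1.51 -0.76]
shift [ 220.3    7.4 -398.1] turn [-0.03  0.02  0.03] n 10.912534685000534 0.006256499100281272
```

```bash
python3 -m jog '[220,7,-398,0,0,0, 220,7,-398,0,0,0, 220,7,-398,0,0,0, 220,7,-398,0,0,0, 220,7,-398,0,0,0, 220,7,-398,0,0,0, 220,7,-398,0,0,0, 220,7,-398,0,0,0, 220,7,-398,0,0,0, 220,7,-398,0,0,0]'
python3 -m jog '[0,0,0,0,0,0]'
python3 - <<'E'
from go import *
st();rows([428.7,-243.4,320],Rt())
c=manip.camera("wrist");save(c,"w1");print(proj(c,[428.7,-243.4,223.6]),proj(c,[428.7,-243.4,239]))
E
```

```text
clock: 3.47
eef_pos: [422.8, -205.7, 320.6]
eef_rot: [-1.571, -0.001, -0.383]
wrist_force: [0.6, 1.0, 0.6]
finger_gap: 70.0
clock: 3.55
eef_pos: [422.9, -208.7, 319.6]
eef_rot: [-1.572, 0.001, -0.388]
wrist_force: [0.2, 0.5, -1.2]
finger_gap: 70.3
t 3.55 tcp [ 422.92 -208.73  319.57] press [-115.34   29.72  319.57] F [ 0.23  0.52 -1.24] gap 70.27031250278375
y [-0. -0. -1.] tips press [-115.37   29.7   297.57] j [-0.54  0.07  1.59 -0.    1.49 -1.72]
shift [ 18.4  -0.4 -29.9] turn [ 0.04 -0.26 -0.07] n 0.842856928273228 0.03775574404295071
[280.56 279.49] [278.3  286.65]
```

View pics/w1.png

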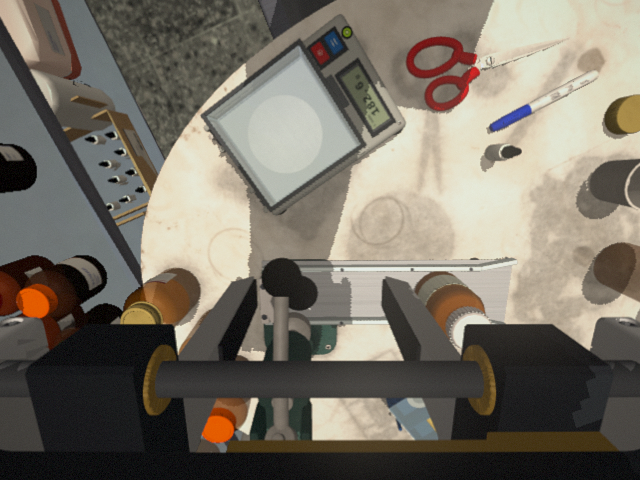

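The wrist view shows the ball at (281,277), which matches the predicted (280.6,279.5). I'll move over it and descend.

```bash
python3 -m jog '[18,0,-30,0,0,0, 18,0,-30,0,0,0, 18,40,-30,0,0,0, 18,70,-30,0,0,0, 18,90,-30,0,0,0, 18,92,-30,0,0,0, 18,92,-30,0,0,0, 18,92,-30,0,0,0]'
python3 - <<'E'
from go import *
st();c=manip.camera("wrist");save(c,"w2");print(proj(c,[428.7,-243.4,223.6]))
E
```

```text
clock: 4.27
eef_pos: [429.3, -237.8, 230.1]
eef_rot: [-1.571, -0.002, -0.382]
wrist_force: [0.1, 0.2, -0.1]
finger_gap: 69.6
t 4.2667 tcp [ 429.27 -237.76  230.14] press [-98.61   5.17 230.14] F [ 0.09  0.24 -0.09] gap 69.6165231079996
y [ 0. -0. -1.] tips press [-98.56   5.16 208.14] j [-0.58  0.16  1.68  0.    1.29 -1.77]
[307.83 308.15]
```

View pics/w2.png

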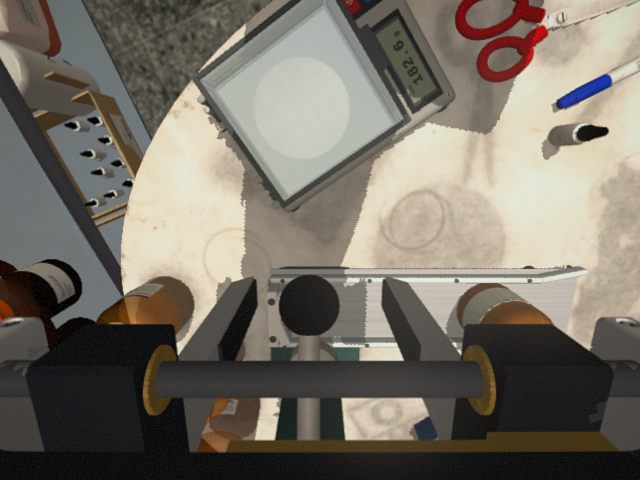

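The ball sits at (309,305) between the fingers, about 5 mm to the left of centre. I'll shift to match and close.

```bash
python3 -m jog '[1,4,-5,0,0,0, 1,4,-5,0,0,0, 1,4,-5,0,0,0]'
python3 - <<'E'
from go import *
st()
E
python3 -m jog '[0,0,0,0,0,0, 0,0,0,0,0,0, 0,0,0,0,0,0, 0,0,0,0,0,0, 0,0,0,0,0,0, 0,0,0,0,0,0, 0,0,0,0,0,0]' 20 30
```

```text
clock: 4.57
eef_pos: [427.7, -243.3, 224.8]
eef_rot: [-1.571, -0.0, -0.383]
wrist_force: [-0.2, -0.8, 1.2]
finger_gap: 69.9
t 4.5667 tcp [ 427.74 -243.3   224.83] press [-97.95  -0.55 224.83] F [-0.17 -0.77  1.15] gap 69.88262122318844
y [ 0. -0. -1.] tips press [-97.94  -0.55 202.83] j [-0.59  0.17  1.68  0.    1.28 -1.78]
clock: 5.15
eef_pos: [427.8, -243.0, 224.5]
eef_rot: [-1.571, -0.0, -0.383]
wrist_force: [-0.3, 0.3, 1.0]
finger_gap: 29.8
```

```bash
python3 -m jog '[-3,-12,0,0,0,0, -4,-23,0,0,0,0, -5,-34,0,0,0,0, -4,-45,0,0,0,0, -3,-56,0,0,0,0, -0.5,-67,0,0,0,0, 0,-70,0,0,0,0, 0,-70,0,0,0,0]'
python3 - <<'E'
from go import *
st()
c=manip.camera("wrist");save(c,"w3")
E
```

```text
clock: 5.82
eef_pos: [428.0, -243.1, 295.7]
eef_rot: [-1.571, -0.001, -0.383]
wrist_force: [-4.0, 3.7, 3.4]
finger_gap: 29.5
t 5.8167 tcp [ 427.96 -243.05  295.7 ] press [-97.84  -0.23 295.7 ] F [-3.98  3.66  3.38] gap 29.519438385289238
y [ 0. -0. -1.] tips press [-97.81  -0.24 273.7 ] j [-0.59  0.12  1.58  0.    1.44 -1.78]
```

View pics/w3.png

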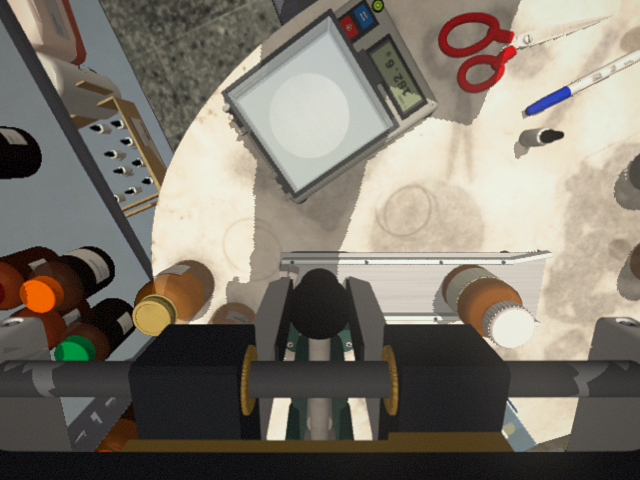

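The ball is still gripped at (319,303) and the lever is following. I'll continue up to the end stop.

```bash
python3 -m jog '[3,-8,0,0,0,0, 6,-15,0,0,0,0, 9,-21,0,0,0,0, 11,-25,0,0,0,0, 12,-27,0,0,0,0, 12,-27,0,0,0,0]'
python3 - <<'E'
from go import *
st()
E
```

```text
clock: 6.37
eef_pos: [438.4, -247.2, 321.3]
eef_rot: [-1.571, 0.002, -0.383]
wrist_force: [-7.0, 4.5, -0.1]
finger_gap: 29.3
t 6.3667 tcp [ 438.38 -247.24  321.3 ] press [-86.61  -0.22 321.3 ] F [-6.95  4.48 -0.13] gap 29.319650858152578
y [-0.  0. -1.] tips press [-86.65  -0.22 299.3 ] j [-0.59  0.14  1.5  -0.    1.5  -1.77]
```

```bash
python3 -m jog '[2,-3,0,0,0,0, 2,-5,0,0,0,0, 2,-5,0,0,0,0]'
python3 - <<'E'
from go import *
st()
E
```

```text
clock: 6.62
eef_pos: [438.7, -247.4, 322.0]
eef_rot: [-1.569, 0.012, -0.383]
wrist_force: [-11.2, 4.3, -29.4]
finger_gap: 29.4
t 6.6167 tcp [ 438.74 -247.35  321.98] press [-86.23  -0.19 321.98] F [-11.18   4.29 -29.43] gap 29.429862682662684
y [-0.01  0.01 -1.  ] tips press [-86.49  -0.16 299.98] j [-0.59  0.15  1.49 -0.    1.52 -1.77]
```

Hard stop reached (-29 N at the ball height of about 318 expected). I'll relax the load, open the fingers and retreat upward.

```bash
python3 -m jog '[-1,4,0,0,0,0, -1,4,0,0,0,0]'
python3 -m jog '[0,0,0,0,0,0, 0,0,0,0,0,0, 0,0,0,0,0,0, 0,0,0,0,0,0, 0,0,0,0,0,0, 0,-10,0,0,0,0, 0,-40,0,0,0,0, 0,-70,0,0,0,0, 0,-70,0,0,0,0]' 70
python3 - <<'E'
from go import *
st()
c=manip.camera("wrist");save(c,"w4");print(proj(c,O-87*X+318*Z))
for n in ("scene","top"):
    c=manip.camera(n);save(c,n+"4");print(proj(c,O-87*X+318*Z),[q["xy"] for q in manip.tip_of("lever_ball",c)],[(q["xy"],q["score"]) for q in manip.tip_of("bottle_mid",c)])
E
```

```text
clock: 6.78
eef_pos: [438.7, -247.3, 321.6]
eef_rot: [-1.57, 0.004, -0.383]
wrist_force: [-10.0, 5.8, -1.2]
finger_gap: 29.4
clock: 7.53
eef_pos: [440.3, -248.2, 398.8]
eef_rot: [-1.573, -0.008, -0.383]
wrist_force: [-0.9, 0.6, 0.6]
finger_gap: 69.8
t 7.5333 tcp [ 440.33 -248.2   398.81] press [-84.44  -0.38 398.81] F [-0.93  0.63  0.55] gap 69.84169012377724
y [ 0.01 -0.   -1.  ] tips press [-84.26  -0.42 376.81] j [-0.59  0.12  1.34  0.    1.67 -1.77]
[319.2  258.41]
[469.06 194.77] [[470.5, 193.9]] [([358.9, 231.8], 0.88)]
[447.32 273.59] [[365.0, 216.3]] [([362.4, 217.5], 0.69)]
```

View pics/w4.png

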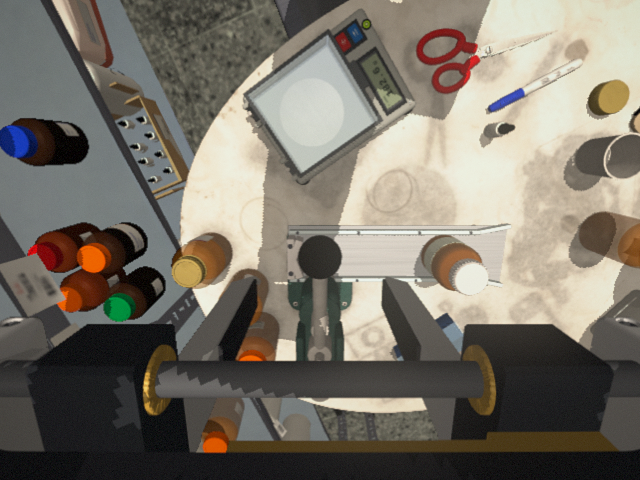

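View pics/scene4.png

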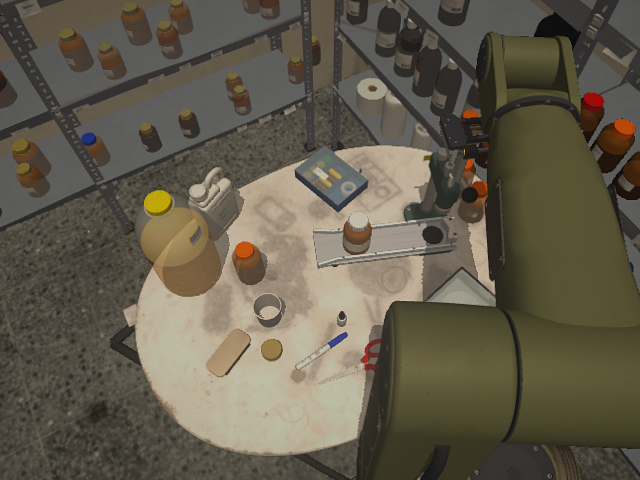

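The lever is fully up: the ball is at wrist (320,256) against a predicted (319,258). Now I'll turn the hand so its narrow side faces along the track, leaning back to +y, and place it behind the bottle.

```bash
cat >> go.py <<'E'
def Rp(lean):
    B=np.column_stack([-Y,-Z,X]); return R.from_rotvec(-np.deg2rad(lean)*X).as_matrix()@B
def tipto(x,y,z,Rg): return O+x*X+y*Y+z*Z-22*Rg[:,1]
E
python3 - <<'E'
from go import *
rows(tipto(0,275,230,Rp(35)),Rp(35)); print(tipto(0,275,230,Rp(35)))
E
```

```text
shift [ 85.4 143.6 287.8] turn [-27.36  86.96 -27.49] n 7.981567507145122 13.299037926747586
[626.28 -12.62 248.02]
```

```bash
python3 -m jog '[0,0,40,0,0,0, 0,0,80,0,0,0, 30,20,120,-3,10,-3, 50,40,160,-6,20,-6, 60,70,200,-10,30,-10, 70,90,240,-13,40,-13, 80,120,270,-17,50,-17, 85,144,288,-20,60,-20, 85,144,288,-23,70,-23, 85,144,288,-27.4,87,-27.5]' 30
python3 - <<'E'
from go import *
st();rows(tipto(0,275,230,Rp(35)),Rp(35))
E
```

```text
clock: 8.72
eef_pos: [626.3, -8.7, 241.5]
eef_rot: [-1.717, -0.357, -1.224]
wrist_force: [-0.1, -1.1, -0.1]
finger_gap: 30.3
t 8.7167 tcp [626.33  -8.74 241.53] press [ -1.41 291.23 241.53] F [-0.12 -1.06 -0.11] gap 30.267665714281147
y [-0.02 -0.38 -0.93] tips press [  1.27 283.42 221.14] j [ 0.08  0.5   1.25 -0.38  1.45 -0.19]
shift [ 5.7 -4.6 -2. ] turn [-11.45  37.9  -11.08] n 0.18134179817771068 5.742496137156332
```

```bash
python3 -m jog '[5,-5,-2,-2,6,-2, 5,-5,-2,-4,13,-4, 5,-5,-2,-6,19,-6, 5,-5,-2,-8,25,-8, 5,-5,-2,-9.5,32,-9.5, 5,-5,-2,-11.4,37.9,-11, 5,-5,-2,-11.4,37.9,-11, 5,-5,-2,-11.4,37.9,-11]'
python3 - <<'E'
from go import *
st();rows(tipto(0,265,52,Rp(35)),Rp(35))
for n in ("scene","top","wrist"):
    c=manip.camera(n);save(c,n+"5")
    if n!="wrist": print(n,[(q["xy"],q["score"]) for q in manip.tip_of("bottle_mid",c)],proj(c,O+192*Y-2*X+77*Z))
E
```

```text
clock: 9.38
eef_pos: [626.1, -15.6, 254.1]
eef_rot: [-1.567, -0.604, -1.951]
wrist_force: [-0.8, 0.1, -0.2]
finger_gap: 30.0
t 9.3833 tcp [626.1  -15.56 254.12] press [  0.93 284.82 254.12] F [-0.76  0.07 -0.16] gap 30.006153937589723
y [-0.21 -0.53 -0.82] tips press [  1.05 272.32 236.02] j [ 0.12  0.63  1.09 -0.53  1.72  0.49]
shift [-98.7 155.6  -1.6] turn [-0.33  0.15 -0.39] n 4.418284817626029 0.07350153117102655
scene [] [358.45 232.41]
top [([365.8, 215.9], 0.95)] [365.05 217.32]
```

View pics/scene5.png

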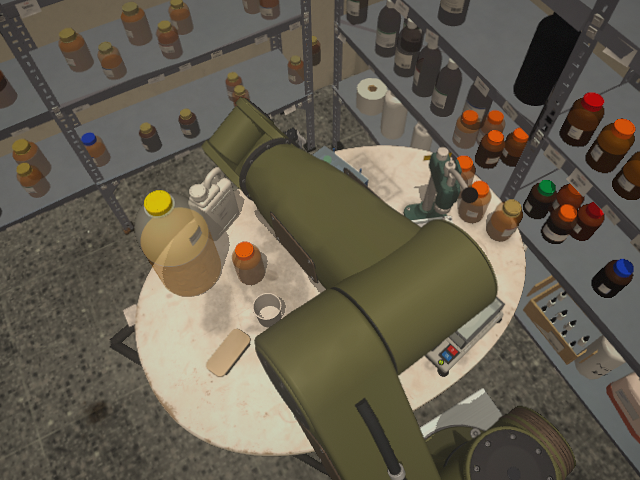

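View pics/wrist5.png

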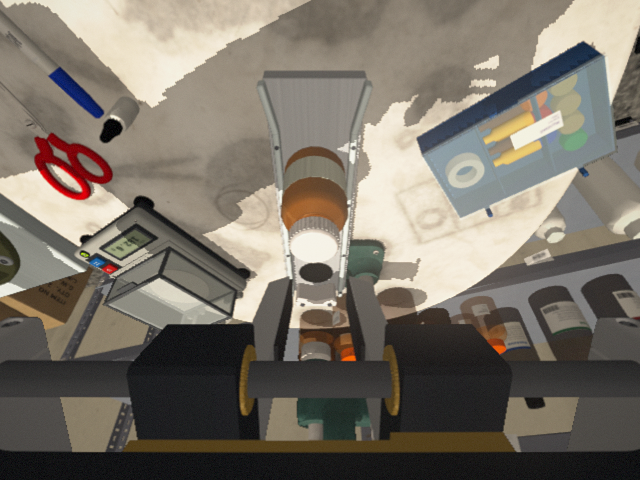

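The wrist view shows the hand centred on the track, with the bottle at (316,200) ahead. I'll descend behind it.

```bash
python3 -m jog '[-20,31,-1,0,0,0, -40,62,-1,0,0,0, -60,93,-1,0,0,0, -80,124,-1,0,0,0, -93,146,-1,0,0,0, -98,155,-1,0,0,0, -98,155,-1,0,0,0]'
python3 - <<'E'
from go import *
st();rows(tipto(0,240,52,Rp(35)),Rp(35))
c=manip.camera("wrist");save(c,"w6");c=manip.camera("top");save(c,"t6")
E
```

```text
clock: 10.22
eef_pos: [622.4, -22.8, 70.0]
eef_rot: [-1.568, -0.606, -1.953]
wrist_force: [-0.6, -0.0, 0.4]
finger_gap: 30.2
t 10.2167 tcp [622.35 -22.83  70.01] press [  0.17 276.68  70.01] F [-0.55 -0.03  0.37] gap 30.225230560327443
y [-0.21 -0.53 -0.82] tips press [  0.24 264.16  51.92] j [ 0.11  0.8   1.25 -0.53  1.43  0.66]
shift [19.8 13.7 -0.2] turn [-0.19  0.04 -0.29] n 0.5770614073475218 0.04874897293124526
```

View pics/w6.png

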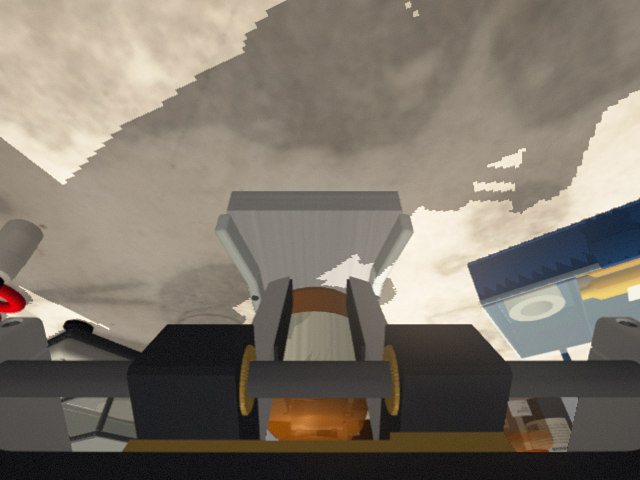

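View pics/t6.png

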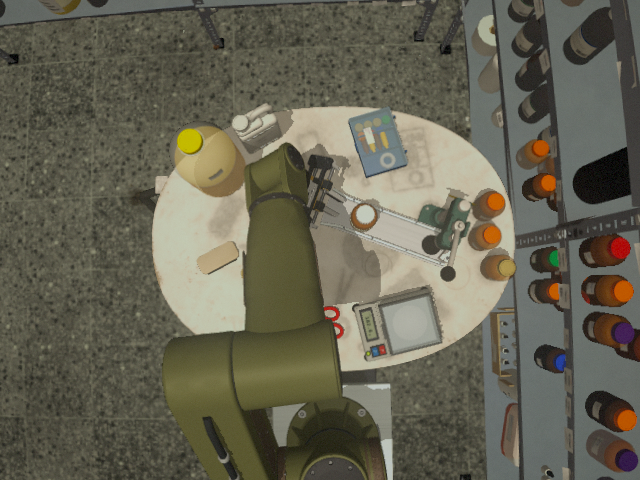

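```bash
python3 -m jog '[8.2,5.7,0,0,0,0, 16.4,11.5,0,0,0,0, 21.3,14.9,0,0,0,0, 26.2,18.4,0,0,0,0, 31.1,21.8,0,0,0,0, 36,25.3,0,0,0,0, 41,28.7,0,0,0,0, 45.9,32.1,0,0,0,0, 50.8,35.6,0,0,0,0, 55.7,39,0,0,0,0]'
python3 - <<'E'
from go import *
st();c=manip.camera("wrist");save(c,"w7");c=manip.camera("top");print([(q["xy"],q["score"]) for q in manip.tip_of("bottle_mid",c)],[onz(c,q["xy"],77) for q in manip.tip_of("bottle_mid",c)], proj(c,O+160*Y+77*Z))
E
```

```text
clock: 11.15
eef_pos: [597.7, -84.9, 71.8]
eef_rot: [-1.565, -0.603, -1.955]
wrist_force: [-3.2, 12.9, 6.7]
finger_gap: 30.2
t 11.15 tcp [597.67 -84.91  71.78] press [  0.48 209.87  71.78] F [-3.15 12.91  6.67] gap 30.18507008220895
y [-0.21 -0.53 -0.82] tips press [  0.6  197.4   53.66] j [ 0.02  0.73  1.37 -0.57  1.34  0.62]
[([381.5, 222.7], 0.84)] [array([ 573.57, -142.2 ,   77.  ])] [377.05 220.88]
```

View pics/w7.png

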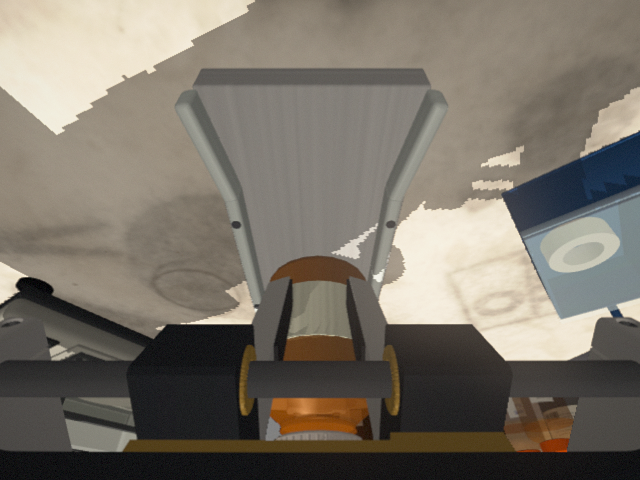

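```bash
python3 -m jog '[0,0,0,0,0,0, 0,0,0,0,0,0]'
python3 - <<'E'
from go import *
st()
for n in ("top","scene"):
  c=manip.camera(n);save({"img":cv2.resize(c["img"][150:330,300:540],None,fx=3,fy=3)},n+"8")
  for q in manip.masks_of("bottle_mid",c)[:1]: print(n,q["xy"],q["score"])
E
```

```text
clock: 11.52
eef_pos: [597.7, -85.7, 71.4]
eef_rot: [-1.565, -0.604, -1.956]
wrist_force: [-1.9, 3.7, 2.2]
finger_gap: 30.1
t 11.5167 tcp [597.69 -85.69  71.38] press [  0.78 209.16  71.38] F [-1.91  3.68  2.18] gap 30.105997129910044
y [-0.21 -0.53 -0.82] tips press [  0.89 196.66  53.28] j [ 0.01  0.73  1.37 -0.57  1.34  0.62]
top [379.0, 218.2] 0.81
```

View pics/top8.png

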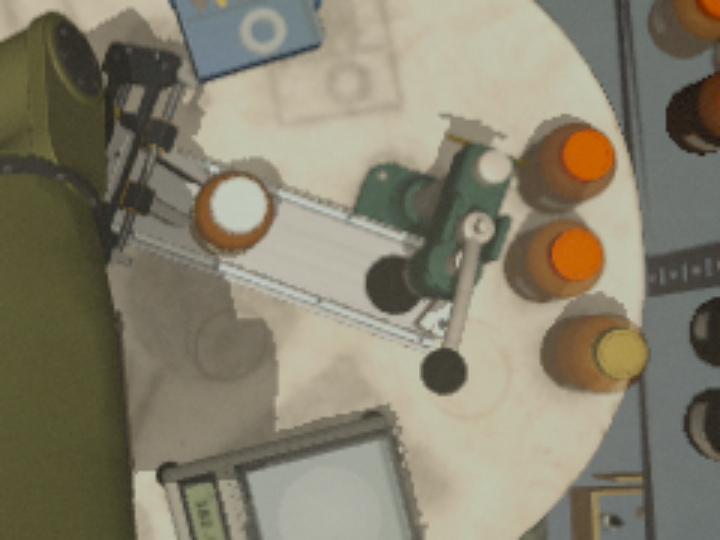

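View pics/scene8.png

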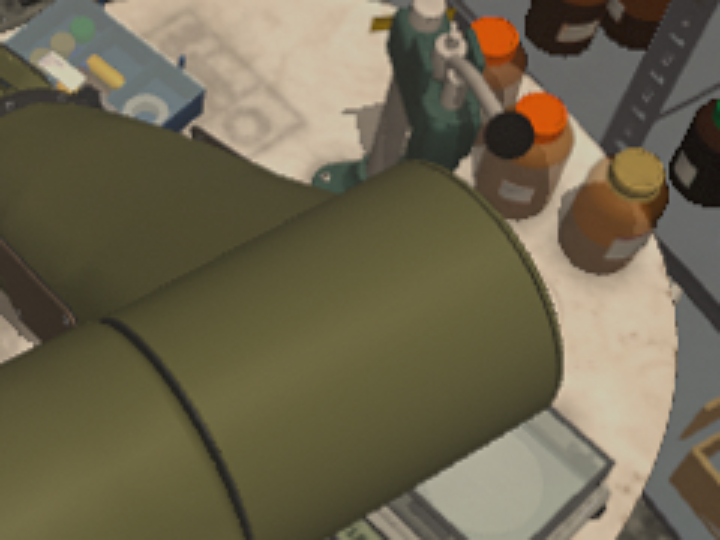

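The top view shows the bottle upright at crop (236,208), moved along the track, with the lever still up. I'll keep pushing.

```bash
python3 -m jog '[4.1,2.9,0,0,0,0, 8.2,5.7,0,0,0,0, 12.3,8.6,0,0,0,0, 16.4,11.5,0,0,0,0, 20.5,14.3,0,0,0,0, 24.6,17.2,0,0,0,0, 28.7,20.1,0,0,0,0, 32.8,22.9,0,0,0,0, 36.9,25.8,0,0,0,0, 41,28.7,0,0,0,0]'
python3 -m jog '[4.1,2.9,0,0,0,0, 8.2,5.7,0,0,0,0, 12.3,8.6,0,0,0,0, 16.4,11.5,0,0,0,0, 20.5,14.3,0,0,0,0, 24.6,17.2,0,0,0,0, 28.7,20.1,0,0,0,0, 32.8,22.9,0,0,0,0, 36.9,25.8,0,0,0,0, 41,28.7,0,0,0,0]'
python3 - <<'E'
from go import *
st()
for n in ("top",):
  c=manip.camera(n);save({"img":cv2.resize(c["img"][150:330,300:540],None,fx=3,fy=3)},n+"9")
c=manip.camera("wrist");save(c,"w9")
E
```

```text
clock: 12.55
eef_pos: [579.3, -131.5, 71.2]
eef_rot: [-1.564, -0.603, -1.955]
wrist_force: [-3.8, 12.1, 4.6]
finger_gap: 30.0
clock: 13.38
eef_pos: [560.6, -178.1, 70.9]
eef_rot: [-1.564, -0.604, -1.955]
wrist_force: [-3.5, 12.0, 5.6]
finger_gap: 29.9
t 13.3833 tcp [ 560.64 -178.05   70.88] press [  0.94 109.64  70.88] F [-3.5  11.97  5.58] gap 29.89648700749954
y [-0.21 -0.53 -0.82] tips press [ 1.06 97.16 52.77] j [-0.14  0.66  1.49 -0.63  1.22  0.54]
```

View pics/top9.png

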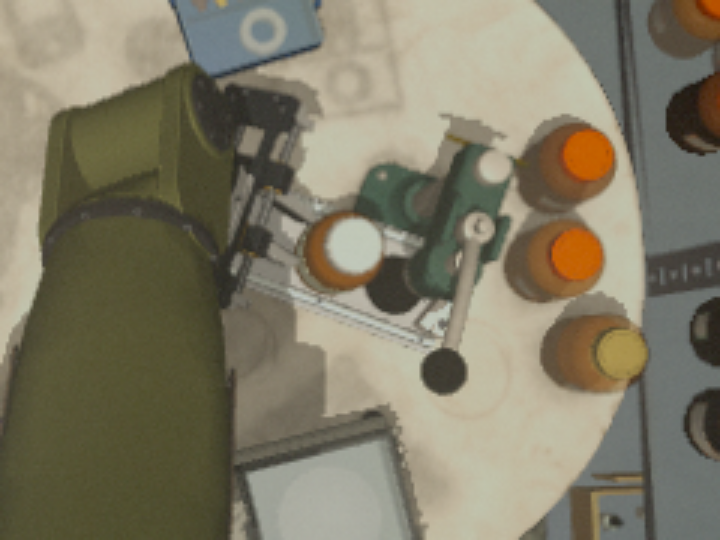

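View pics/w9.png

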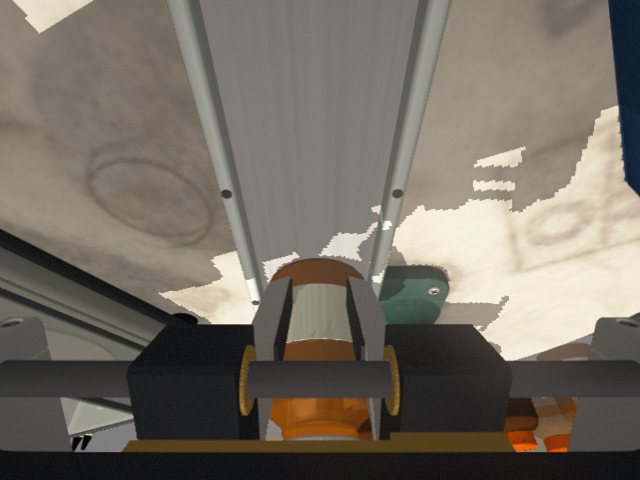

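```bash
python3 -m jog '[3.3,2.3,-0.1,0,0,0, 6.6,4.6,-0.2,0,0,0, 9.8,6.9,-0.3,0,0,0, 13.1,9.2,-0.4,0,0,0, 16.4,11.5,-0.5,0,0,0, 19.7,13.8,-0.5,0,0,0, 22.9,16.1,-0.5,0,0,0, 26.2,18.4,-0.5,0,0,0, 29.5,20.7,-0.5,0,0,0, 32.8,23,-0.5,0,0,0]'
python3 - <<'E'
from go import *
st()
for n in ("top",):
  c=manip.camera(n);save({"img":cv2.resize(c["img"][150:330,300:540],None,fx=3,fy=3)},n+"10")
c=manip.camera("wrist");save(c,"w10")
E
```

```text
clock: 14.32
eef_pos: [545.3, -215.4, 70.5]
eef_rot: [-1.564, -0.604, -1.955]
wrist_force: [-1.9, 8.0, 3.1]
finger_gap: 30.2
t 14.3167 tcp [ 545.32 -215.41   70.47] press [ 0.68 69.26 70.47] F [-1.86  8.04  3.1 ] gap 30.220979671156265
y [-0.21 -0.53 -0.82] tips press [ 0.81 56.77 52.36] j [-0.2   0.64  1.52 -0.65  1.18  0.5 ]
```

View pics/top10.png

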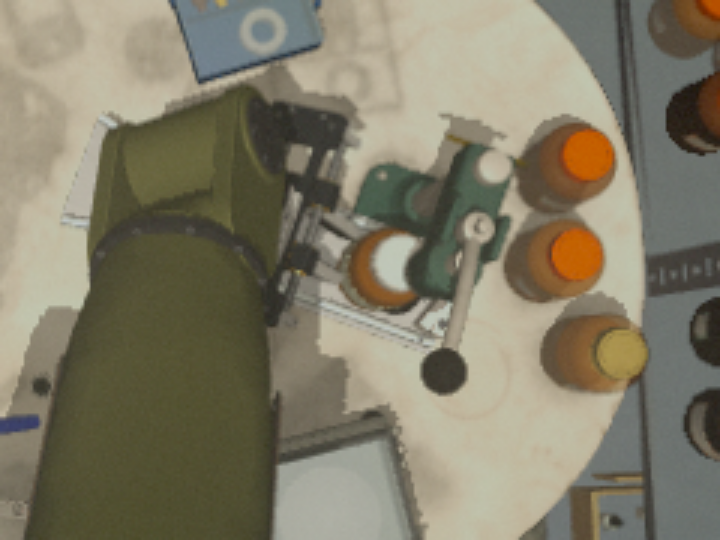

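The bottle cap is now at crop (397,262) going under the head, and the hand is clear of the head. The last stretch goes slower.

```bash
python3 -m jog '[1.6,1.1,0,0,0,0, 3.3,2.3,0,0,0,0, 4.9,3.4,0,0,0,0, 6.6,4.6,0,0,0,0, 8.2,5.7,0,0,0,0]'
python3 -m jog '[1.6,1.1,0,0,0,0, 3.3,2.3,0,0,0,0, 4.9,3.4,0,0,0,0]'
python3 - <<'E'
from go import *
st()
for n in ("top",):
  c=manip.camera(n);save({"img":cv2.resize(c["img"][150:330,300:540],None,fx=3,fy=3)},n+"11")
c=manip.camera("wrist");save(c,"w11")
E
```

```text
clock: 14.83
eef_pos: [541.6, -224.7, 70.4]
eef_rot: [-1.564, -0.604, -1.955]
wrist_force: [-2.2, 7.9, 3.1]
finger_gap: 29.6
clock: 15.08
eef_pos: [539.4, -230.2, 70.4]
eef_rot: [-1.564, -0.604, -1.955]
wrist_force: [-1.6, 6.9, 2.6]
finger_gap: 30.3
t 15.0833 tcp [ 539.44 -230.17   70.43] press [ 0.74 53.37 70.43] F [-1.64  6.89  2.64] gap 30.321689438142105
y [-0.21 -0.53 -0.82] tips press [ 0.87 40.88 52.32] j [-0.23  0.64  1.54 -0.66  1.16  0.49]
```

View pics/top11.png

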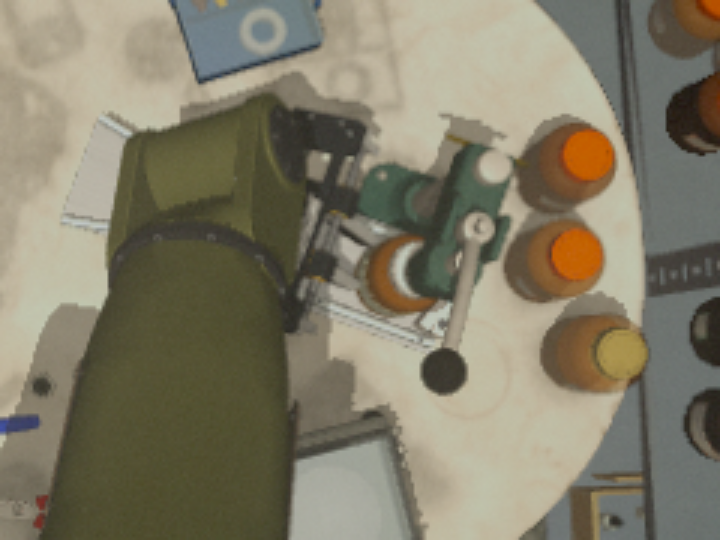

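View pics/w11.png

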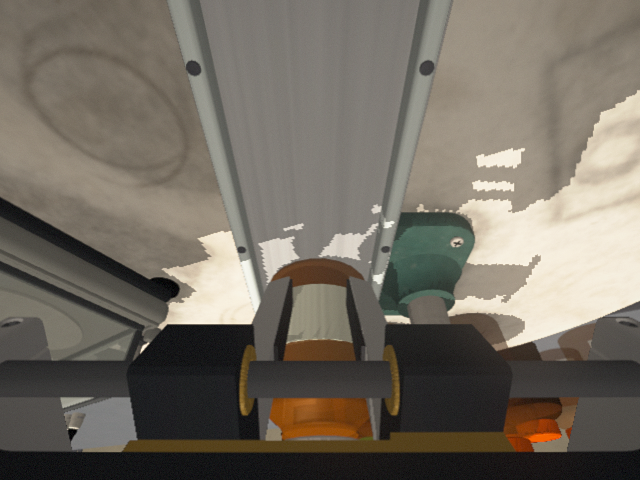

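```bash
for i in 1 2; do python3 -m jog '[1.2,0.9,0,0,0,0, 2.5,1.7,0,0,0,0]'; done; python3 -c "
from go import *
st()"
```

```text
clock: 15.35
eef_pos: [538.3, -232.9, 70.4]
eef_rot: [-1.564, -0.604, -1.955]
wrist_force: [-1.6, 7.9, 2.2]
finger_gap: 30.5
clock: 15.52
eef_pos: [537.4, -235.1, 70.3]
eef_rot: [-1.564, -0.603, -1.956]
wrist_force: [-0.3, 22.5, 6.3]
finger_gap: 30.0
t 15.5167 tcp [ 537.4  -235.12   70.34] press [ 0.71 48.03 70.34] F [-0.34 22.51  6.34] gap 30.004523580684502
y [-0.21 -0.53 -0.82] tips press [ 0.84 35.56 52.22] j [-0.24  0.63  1.54 -0.66  1.15  0.48]
```

The force jumped to 22 N at tip y≈35.5, so the bottle has reached the stop. I'll hold, then nudge once more to confirm.

```bash
python3 -m jog '[0.8,0.6,0,0,0,0, 0.8,0.6,0,0,0,0, 0.8,0.6,0,0,0,0]'; python3 -c "
from go import *
st()
c=manip.camera('scene');save(c,'s12')
c=manip.camera('top');save({'img':cv2.resize(c['img'][190:290,390:490],None,fx=6,fy=6)},'t12')"
```

```text
clock: 15.77
eef_pos: [537.4, -235.2, 70.4]
eef_rot: [-1.564, -0.602, -1.955]
wrist_force: [-0.4, 20.4, 5.2]
finger_gap: 30.5
t 15.7667 tcp [ 537.38 -235.21   70.36] press [ 0.72 47.93 70.36] F [-0.44 20.38  5.18] gap 30.531024613771216
y [-0.21 -0.53 -0.82] tips press [ 0.86 35.48 52.22] j [-0.24  0.63  1.54 -0.66  1.15  0.48]
```

View pics/t12.png

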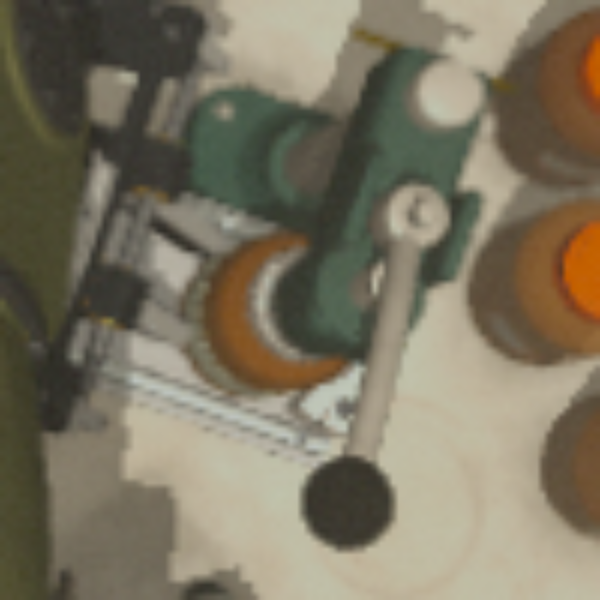

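The bottle is home: the position held under 20 N and the bottle sits under the head. I'll retreat along +y, then up.

```bash
python3 -m jog '[-4,-2.8,0,0,0,0, -12,-8.4,0,0,0,0, -25,-17,0,0,0,0, -41,-29,0,0,0,0, -66,-46,0,0,0,0, -90,-63,0,0,0,0, -100,-70,0,0,0,0, -100,-70,0,0,0,0]'
python3 - <<'E'
from go import *
st();rows(tipto(0,160,400,Rp(35)));rows(tipto(-87,0,400,Rt()),Rt())
for n in ("scene","top"):
    c=manip.camera(n);save({'img':cv2.resize(c['img'][150:300,340:540],None,fx=4,fy=4)},n+"13")
    print(n,[(q["xy"],q["score"]) for q in manip.tip_of("bottle_mid",c)],proj(c,O+77*Z),[(q["xy"],q["score"]) for q in manip.tip_of("lever_ball",c)],proj(c,O-87*X+318*Z))
E
```

```text
clock: 16.53
eef_pos: [583.4, -121.4, 71.1]
eef_rot: [-1.563, -0.604, -1.953]
wrist_force: [-0.1, 0.1, -0.0]
finger_gap: 30.0
t 16.5333 tcp [ 583.35 -121.39   71.13] press [  0.83 170.68  71.13] F [-0.08  0.06 -0.03] gap 30.034231004723566
y [-0.2  -0.53 -0.82] tips press [  1.   158.19  53.03] j [-0.04  0.7   1.42 -0.59  1.29  0.59]
shift [ 195.5 -286.6    1.4] turn [0. 0. 0.] n 8.318803935680364 0.0
shift [ 339.7 -192.5  -86.5] turn [ 26.76 -86.83  27.45] n 9.59094344867219 13.256611499363556
scene [] [435.94 222.5 ] [([469.0, 195.7], 0.83)] [469.06 194.77]
top [([437.0, 242.0], 0.91)] [435.77 242.41] [([449.8, 273.4], 0.57)] [447.32 273.59]
```

View pics/scene13.png

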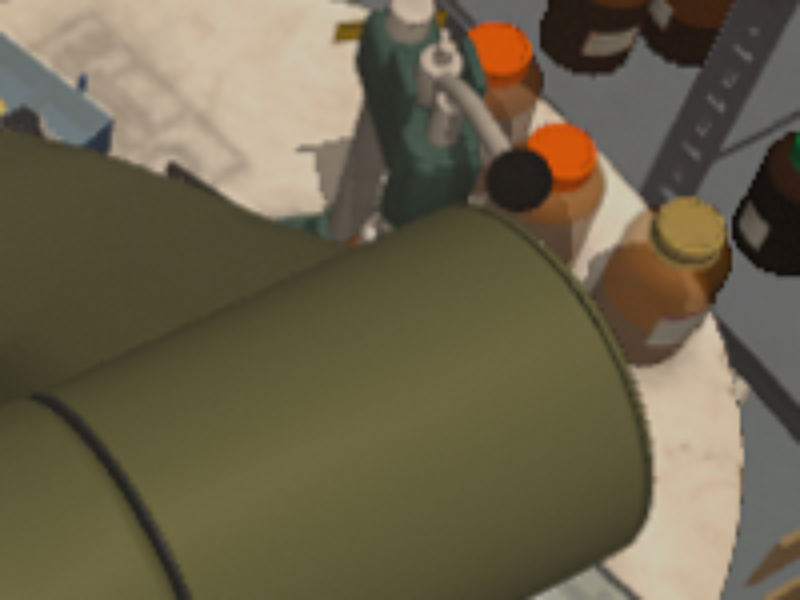

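View pics/top13.png

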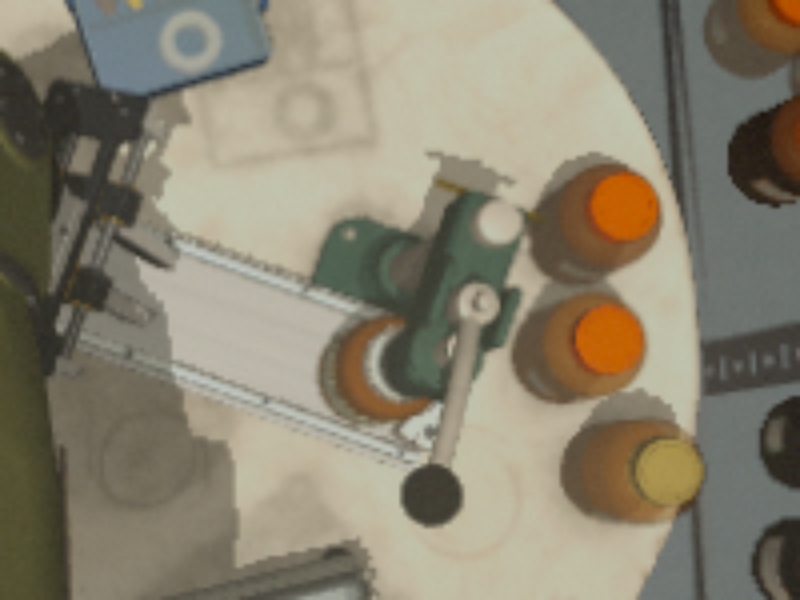

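The bottle stands under the ram, detected at (437,242) against (435.8,242.4) predicted for home. Next I'll go up and reorient for the lever.

```bash
python3 -m jog '[10,-17,0,0,0,0, 32,-48,0,0,0,0, 54,-80,0,0,0,0, 76,-112,0,0,0,0, 98,-144,0,0,0,0, 120,-176,0,0,0,0, 142,-208,0,0,0,0, 165,-242,0,0,0,0, 180,-264,0,0,0,0, 195,-286,1,0,0,0]' 70
python3 - <<'E'
from go import *
st();rows(tipto(-87,0,385,Rt()),Rt())
E
```

```text
clock: 17.67
eef_pos: [581.4, -122.1, 419.9]
eef_rot: [-1.562, -0.604, -1.958]
wrist_force: [-0.0, 0.1, -0.1]
finger_gap: 70.0
t 17.6667 tcp [ 581.44 -122.09  419.93] press [ -0.69 169.33 419.93] F [-0.04  0.09 -0.09] gap 69.95737408642408
y [-0.21 -0.53 -0.82] tips press [ -0.54 156.84 401.82] j [-0.04  0.45  0.99 -0.6   1.87  0.21]
shift [132.4 106.2 -86.5] turn [ 26.75 -87.09  27.43] n 4.5682243366673285 13.289184835666706
```

```bash
python3 -m jog '[0,0,0,2,-6.5,2, 0,0,0,4,-13,4, 0,0,0,6,-19.5,6, 0,0,0,8,-26,8, 0,0,0,10,-32.5,10, 0,0,0,12,-39,12, 0,0,0,14,-45.5,14.3, 0,0,0,16,-52,16.4, 0,0,0,18,-58.5,18.4, 0,0,0,20,-65,20.5]'
python3 - <<'E'
from go import *
st();rows(tipto(-87,0,385,Rt()),Rt())
E
```

```text
clock: 18.5
eef_pos: [581.6, -122.1, 417.9]
eef_rot: [-1.663, -0.138, -0.757]
wrist_force: [-0.6, 0.6, 0.4]
finger_gap: 69.8
t 18.5 tcp [ 581.63 -122.1   417.86] press [ -0.5  169.39 417.86] F [-0.61  0.6   0.43] gap 69.75063109941522
y [ 0.04 -0.16 -0.99] tips press [  1.57 166.4  396.16] j [-0.21  0.31  1.09 -0.15  1.68 -1.03]
shift [ -19.9   25.6 -187.7] turn [  6.69 -21.75   6.84] n 4.568406281195351 3.3185636184718637
```

```bash
python3 -m jog '[-3,4,-30,1.6,-5.5,1.7, -7,9,-65,3.3,-11,3.4, -11,14,-100,5,-16.5,5.1, -15,19,-135,6.7,-21.7,6.8, -18,23,-165,6.7,-21.7,6.8, -20,25,-187,6.7,-21.7,6.8, -20,25,-187,6.7,-21.7,6.8, -20,25,-187,6.7,-21.7,6.8]'
python3 - <<'E'
from go import *
st();rows([438.7,-247.4,322],Rt())
c=manip.camera("wrist");save(c,"w14");print(proj(c,[438.7,-247.4,319]))
E
```

```text
clock: 19.17
eef_pos: [437.5, -245.8, 407.6]
eef_rot: [-1.573, -0.002, -0.391]
wrist_force: [1.3, -0.7, -0.8]
finger_gap: 69.6
t 19.1667 tcp [ 437.55 -245.81  407.64] press [-87.92   0.8  407.64] F [ 1.33 -0.66 -0.75] gap 69.5982686060904
y [ 0. -0. -1.] tips press [-87.88   0.75 385.64] j [-0.58  0.12  1.33 -0.    1.69 -1.76]
shift [ 1.5 85.6 -0.9] turn [ 0.11 -0.48  0.11] n 2.0541848142673858 0.07099781155604512
[317.32 261.45]
```

View pics/w14.png

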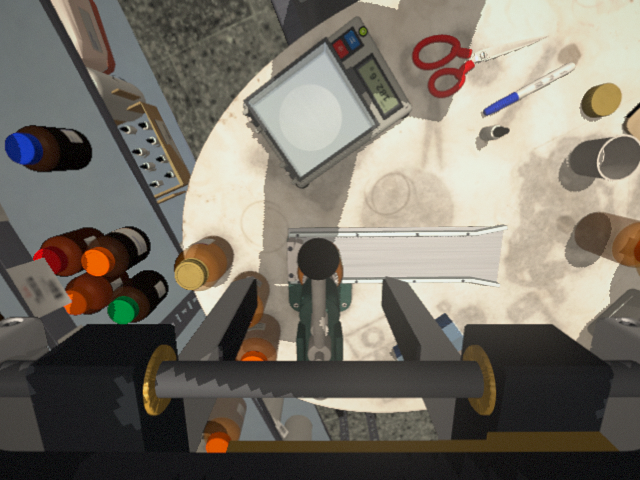

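The ball is at (319,258), centred. I'll descend and grip it.

```bash
python3 -m jog '[1.5,40,-1,0,-0.4,0, 1.5,70,-1,0,-0.4,0, 1.5,84,-1,0,-0.4,0, 1.5,85.5,-1,0,-0.4,0, 1.5,85.5,-1,0,-0.4,0, 1.5,85.5,-1,0,-0.4,0]'
python3 -m jog '[0,0,0,0,0,0, 0,0,0,0,0,0, 0,0,0,0,0,0, 0,0,0,0,0,0, 0,0,0,0,0,0, 0,0,0,0,0,0, 0,0,0,0,0,0]' 20 50
python3 - <<'E'
from go import *
st()
E
```

```text
clock: 19.72
eef_pos: [440.2, -246.3, 323.1]
eef_rot: [-1.573, -0.003, -0.381]
wrist_force: [0.8, -0.5, 0.9]
finger_gap: 69.8
clock: 20.3
eef_pos: [439.1, -247.4, 321.9]
eef_rot: [-1.575, -0.001, -0.382]
wrist_force: [-1.7, -4.2, 0.0]
finger_gap: 29.2
t 20.3 tcp [ 439.12 -247.43  321.88] press [-85.85  -0.12 321.88] F [-1.65 -4.23  0.01] gap 29.194443015978262
y [-0. -0. -1.] tips press [-85.82  -0.21 299.88] j [-0.58  0.14  1.5  -0.    1.5  -1.77]
```

```bash
python3 -m jog '[-2.8,5.6,0,0,0,0, -5.5,11.3,0,0,0,0, -7.6,17,0,0,0,0, -9.7,23,0,0,0,0, -11.3,29,0,0,0,0, -12.8,35.4,0,0,0,0, -13.5,40,0,0,0,0, -13.5,40,0,0,0,0]'
python3 - <<'E'
from go import *
st();print("pred a .336 z", 322-40)
E
```

```text
clock: 20.97
eef_pos: [426.5, -242.3, 282.3]
eef_rot: [-1.574, -0.002, -0.382]
wrist_force: [-5.7, -4.9, 4.3]
finger_gap: 29.1
t 20.9667 tcp [ 426.49 -242.31  282.28] press [-99.48  -0.09 282.28] F [-5.65 -4.94  4.26] gap 29.068083801186607
y [ 0. -0. -1.] tips press [-99.44  -0.17 260.28] j [-0.59  0.13  1.6  -0.    1.41 -1.78]
pred a .336 z 282
```

```bash
python3 -m jog '[-0.6,4,0,0,0,0, -1.1,8,0,0,0,0, -1.5,12,0,0,0,0]'
python3 -m jog '[-0.2,2.5,0,0,0,0, -0.2,4.7,0,0,0,0]'
python3 - <<'E'
from go import *
st();c=manip.camera("wrist");save(c,"w15")
E
```

```text
clock: 21.22
eef_pos: [425.3, -241.8, 271.1]
eef_rot: [-1.575, -0.003, -0.382]
wrist_force: [-6.4, -3.1, 12.1]
finger_gap: 29.0
clock: 21.38
eef_pos: [425.1, -241.8, 266.3]
eef_rot: [-1.575, -0.003, -0.382]
wrist_force: [-9.5, -1.9, 11.7]
finger_gap: 28.8
t 21.3833 tcp [ 425.08 -241.75  266.28] press [-101.     -0.1   266.28] F [-9.52 -1.88 11.67] gap 28.802736519539437
y [ 0. -0. -1.] tips press [-100.94   -0.19  244.29] j [-0.59  0.13  1.63 -0.    1.37 -1.78]
```

View pics/w15.png

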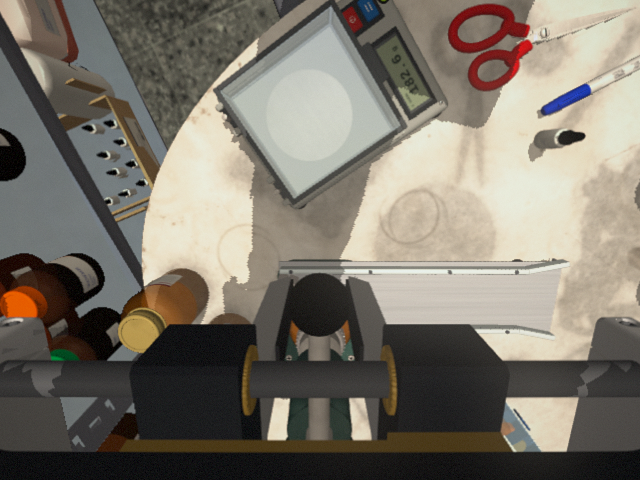

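The ball is still firmly gripped at (318,305) and the lever is near 0.46. I'll continue in small steps to the hard stop.

```bash
for i in 1 2; do python3 -m jog '[0,1.5,0,0,0,0, 0,2.5,0,0,0,0]'; done; python3 -c "
from go import *
st()"
```

```text
clock: 21.6
eef_pos: [425.0, -241.7, 263.9]
eef_rot: [-1.574, -0.002, -0.382]
wrist_force: [-10.4, -1.7, 16.1]
finger_gap: 28.8
clock: 21.77
eef_pos: [425.1, -241.8, 262.3]
eef_rot: [-1.575, -0.003, -0.382]
wrist_force: [-13.0, 0.1, 26.2]
finger_gap: 29.2
t 21.7667 tcp [ 425.09 -241.78  262.34] press [-100.98   -0.13  262.34] F [-13.04   0.12  26.16] gap 29.218320901741958
y [ 0. -0. -1.] tips press [-100.91   -0.21  240.34] j [-0.59  0.13  1.64 -0.    1.36 -1.78]
```

```bash
python3 -m jog '[-0.5,2,0,0,0,0, -0.5,2.5,0,0,0,0, -0.5,2.5,0,0,0,0]'; python3 -c "
from go import *
st()"
```

```text
clock: 22.02
eef_pos: [425.1, -241.8, 261.0]
eef_rot: [-1.575, -0.006, -0.382]
wrist_force: [-11.2, -0.2, 29.6]
finger_gap: 29.0
t 22.0167 tcp [ 425.08 -241.78  260.99] press [-100.99   -0.13  260.99] F [-11.24  -0.16  29.57] gap 28.9503829217037
y [ 0.   -0.01 -1.  ] tips press [-100.86   -0.22  238.99] j [-0.59  0.13  1.64 -0.    1.36 -1.78]
```

```bash
python3 -m jog '[0,2,0,0,0,0, 0,3,0,0,0,0, 0,3,0,0,0,0, 0,3,0,0,0,0]' - 60; python3 -c "
from go import *
st();c=manip.camera('wrist');save(c,'w16')
for z in (255,258,261,265): print(z,proj(c,O-101.7*X+z*Z))
for n in ('scene','top'):
    c=manip.camera(n);save(c,n+'16');print(n,[q['xy'] for q in manip.tip_of('ram_face',c)],[q['xy'] for q in manip.tip_of('lever_ball',c)])"
```

```text
clock: 22.35
eef_pos: [425.2, -241.8, 259.1]
eef_rot: [-1.575, -0.007, -0.382]
wrist_force: [-16.2, 3.1, 39.2]
finger_gap: 28.9
t 22.35 tcp [ 425.15 -241.81  259.12] press [-100.91   -0.13  259.12] F [-16.17   3.08  39.2 ] gap 28.909707266585915
y [ 0.   -0.01 -1.  ] tips press [-100.76   -0.23  237.12] j [-0.59  0.13  1.65 -0.    1.35 -1.78]
255 [318.61 305.82]
258 [318.58 308.37]
261 [318.55 311.  ]
265 [318.5  314.66]
scene [[439.1, 209.1]] [[314.2, 246.8]]
top [] []
```

View pics/w16.png

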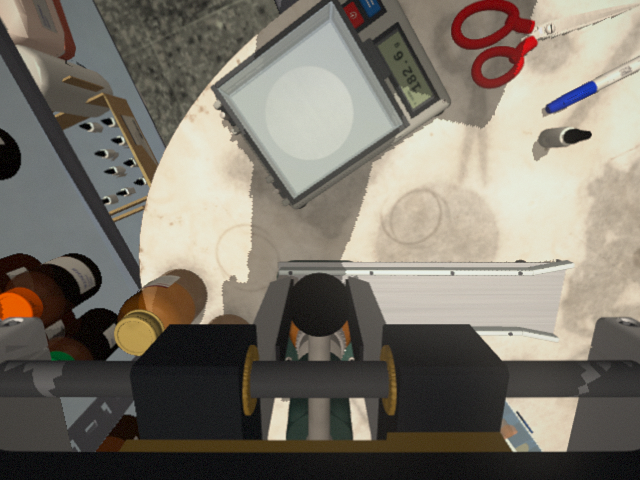

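The force reached 39 N with hardly any motion, so the hard stop is reached. I'll relax the load, let go and retreat clear, then check.

```bash
python3 -m jog '[0,-3,0,0,0,0, 0,-5,0,0,0,0]'
python3 -m jog '[0,0,0,0,0,0, 0,0,0,0,0,0, 0,0,0,0,0,0, 0,0,0,0,0,0, 0,0,0,0,0,0, 0,-20,0,0,0,0, 0,-50,0,0,0,0, 0,-80,0,0,0,0, 0,-100,0,0,0,0, 0,-100,0,0,0,0]' 80
python3 -m jog '[-20,-20,30,0,0,0, -40,-20,70,0,0,0, -60,-20,110,0,0,0, -80,-20,150,0,0,0, -90,-20,190,0,0,0, -90,-20,230,0,0,0, -100,-20,270,0,0,0, -120,-20,300,0,0,0, -140,-20,330,0,0,0, -140,-20,330,0,0,0]'
python3 - <<'E'
from go import *
st()
o=[]
for n in ('scene','top'):
    c=manip.camera(n);save({'img':cv2.resize(c['img'][150:300,340:540],None,fx=4,fy=4,interpolation=cv2.INTER_CUBIC)},n+'17');save(c,n+'17f');print(n,[(q['xy'],q["score"]) for q in manip.tip_of('lever_ball',c)],[(q['xy'],q["score"]) for q in manip.tip_of('ram_face',c)])
    for a in (0.4,.47,.5):
        b=np.deg2rad(28.4)-a;print(a,proj(c,O+(24-126*np.cos(b))*X+(258+126*np.sin(b))*Z))
    u,v=proj(c,O+(24-126)*X+261*Z)
    g=c["img"].max(2);m=np.zeros_like(g);u=int(u);v=int(v);m[v-12:v+13,u-12:u+13]=g[v-12:v+13,u-12:u+13]<70
    k,l,s_,ce=cv2.connectedComponentsWithStats(m);i=1+np.argmax(s_[1:,4]);print(s_[i],ce[i]);o.append((c,ce[i]))
print(tri(o))
E
```

```text
clock: 22.87
eef_pos: [425.0, -241.7, 262.1]
eef_rot: [-1.575, -0.005, -0.382]
wrist_force: [-4.5, -3.7, 9.0]
finger_gap: 28.6
clock: 23.7
eef_pos: [425.5, -240.9, 363.6]
eef_rot: [-1.574, -0.007, -0.381]
wrist_force: [0.1, 0.3, 0.4]
finger_gap: 79.7
clock: 24.53
eef_pos: [416.5, 122.5, 378.0]
eef_rot: [-1.572, 0.0, -0.376]
wrist_force: [0.4, -0.4, 0.2]
finger_gap: 80.1
t 24.5333 tcp [416.52 122.52 377.98] press [-245.07  334.58  377.98] F [ 0.45 -0.4   0.18] gap 80.1427649271608
y [-0. -0. -1.] tips press [-245.08  334.55  355.98] j [ 0.2  -0.04  1.56 -0.    1.62 -0.99]
scene [([467.2, 217.7], 0.76)] [([440.4, 208.0], 0.61)]
0.4 [465.41 214.21]
0.47 [464.49 216.77]
0.5 [464.07 217.79]
[458 209  15  16 184] [464.88 216.73]
top [([437.9, 279.9], 0.92)] [([438.5, 239.1], 0.57)]
0.4 [439.76 280.08]
0.47 [438.77 280.29]
0.5 [438.37 280.3 ]
[433 274  13  13 139] [438.89 280.14]
(array([ 424.28, -241.96,  260.86]), [array([-0.2, -0. ]), array([0.1, 0.1])])
```

View pics/scene17.png

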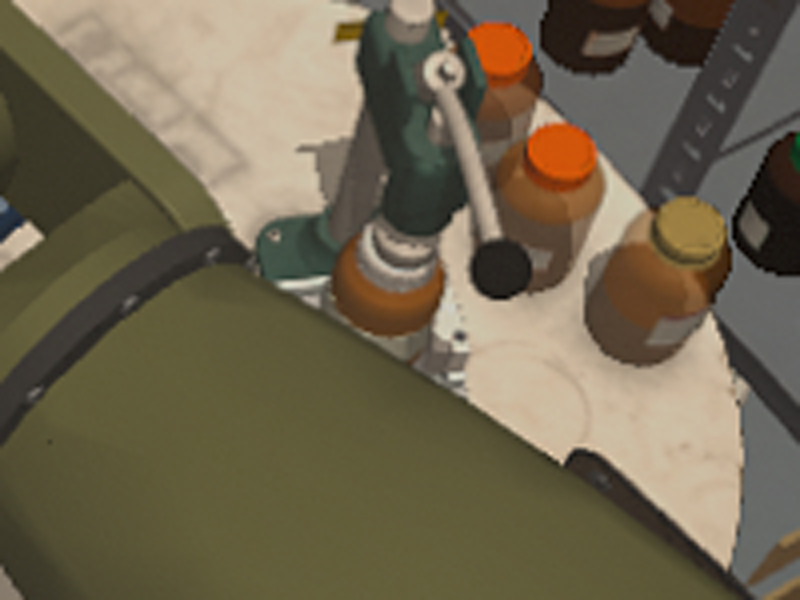

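View pics/top17.png

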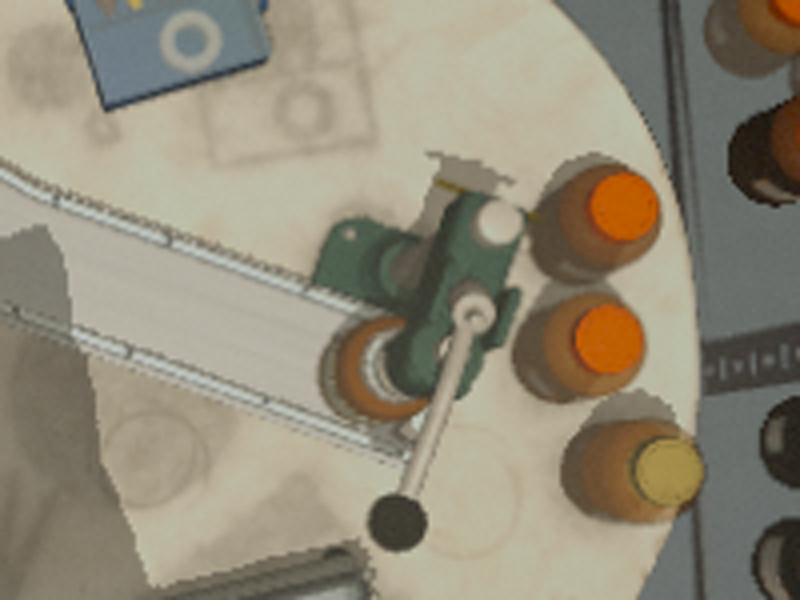

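The ball is at z=260.9, a lever angle of 0.47, with the ram resting on the cap. A last check of the bystanders:

View pics/top17f.png

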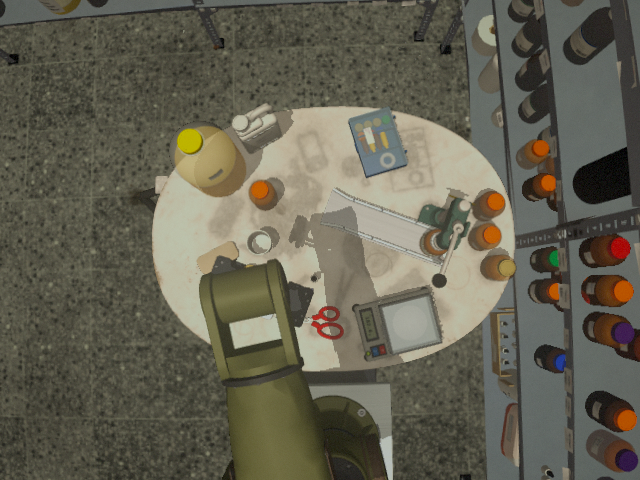

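View pics/scene17f.png

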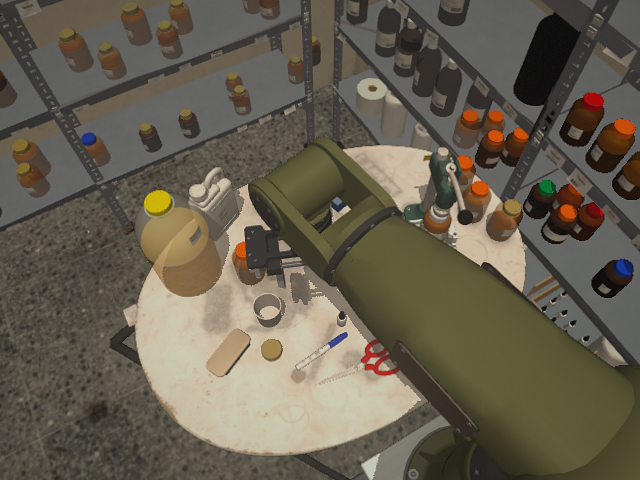

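The cup (260,242), dropper (314,277), bottle_6 (261,192), scraper and gold cap are all where they started, and the arm touches nothing. Handing in.

```bash
python3 -m jog '[0,0,0,0,0,0, 0,0,0,0,0,0, 0,0,0,0,0,0]'; python3 -c "
from cell import manip
print(manip.sign_off())"
```

```text
clock: 25.08
eef_pos: [417.9, 117.3, 378.9]
eef_rot: [-1.572, -0.001, -0.383]
wrist_force: [-0.3, -0.1, 0.5]
finger_gap: 80.3
the job is handed in; nothing more can be done
None
```

The job is done and handed in at about 25 s of the 64 s allowed; sign-off reports no verdict.

- **Lever up:** I gripped the ball and lifted it until it met its end stop, at about -29 N. The ball then showed within 2 pixels of where it should be with the lever fully up.
- **Bottle home:** I pushed it along the guides with the hand leaning back, low on the bottle, until the force jumped to about 22 N. It then held still under 20 N. The top camera places it within about 1 pixel of home, upright.
- **Cap pressed:** I pulled the lever down until it met 39 N. The cap normally takes about 20 N including friction, so I take this as the hard stop. After I let go, the ball measured 260.9 mm high, which is a lever angle of about 0.47, with the ram resting on the cap.
- **Left as found:** The hand is clear, the wrist force is near zero, and the cup, dropper, bottle_6, scraper and gold cap look unmoved in the last pictures.

**Checks that disagreed or are missing:**
- Pushing the bottle took 7–13 N while it moved, more than its weight suggests.
- The fingers slid a few millimetres on the ball at the hard stop.
- The cap travel itself was not measured; it is inferred from the lever angle.

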